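# Set a lane divider and load a gravity-feed bottle rack

## Robot

A 6-joint arm with a two-finger parallel gripper is mounted at the origin on a cart in front of the work surface, level with it; the furniture and walls round the work are solid. World frame = base frame: x ahead of the robot, y to its left, z up, the work surface at z = 0. Lengths are in m, angles in rad, forces in N, time in s.
With the tool pointing down it reaches from about 0.25 to 0.8 m from the base axis. Payload 3.9 kg.
Tool frame: the origin (TCP) lies on the centre line of the jaws, within the pads' length; the fingertips stand 22 mm ahead of it and the grasp point (between the pads) lies 3 mm ahead of it; z points along the fingers, y is the line along which they close (so a half turn about z gives the same grasp; the last joint's range is limited). The gripper opens to 85 mm and grips with 20 to 120 N. Pads are 22 mm wide; open, the fingers measure 114 mm over their backs; the gripper's body (76 mm by 85 mm) begins 54 mm behind the grasp point. The pads swing forward as they close: fully open they stand 13 mm farther back than shut.
Start: joints at [1.101, 0.26, -0.138, 1.173, 0, 1.571], TCP at [0.238, 0.468, 0.253] pointing down, gripper open.
Joint ranges: [-2.78, 2.78], [-0.83, 1.72], [-1.28, 1.37], [-1.9, 2.12], [-1.57, 1.48], [-3.14, 3.14]. Speed limits (rad/s): [2.57, 2.57, 3.14, 3.14, 3.14, 3.14].

## Interface

Orientations are given as [roll, pitch, yaw] about the fixed x, y, z axes, in that order (R = Rz(yaw) Ry(pitch) Rx(roll)).
In Python, from cell import ctrl gives the robot as it stands.
- The arm moves only by the shell command python3 steer.py 'ROWS' [FORCE]. ROWS is a JSON list that holds a single list of rows (three levels of brackets), with 1 to 8 rows, each of 7 numbers: a rotation vector rx, ry, rz in units of 0.2 rad, then dx, dy, dz in units of 50 mm, then the opening from 0.0 (shut) to 1.0 (fully open); each row shifts and turns the commanded pose from where the row before left it, along the tool's axes as they then stand; what a row does not reach is not made up. A row lasts 1/10 s, in which the tool goes at most 0.05 m and 0.15 rad, less where a joint would pass 70% of its speed; a pose out of reach is approached as far as the arm can. The fingers move at their own pace and stop on an object; FORCE is the grip in N (left out, the last holds). Time passes only in rows, so rows that do not move let the fingers close. It prints the time, the measured TCP pose, the force, the opening and the grip force at its end. Input that does not fit is refused with a message, and nothing moves.
- ctrl.read_state(): the state, without advancing time (a new reading comes with each control period).
- ctrl.grab_frame(name): name is "scene" or "top" or "wrist"; returns a dict with "color" (420x560x3 uint8, red, green, blue), "mtx" (3x3 intrinsics, pixels), "rvec" (rotation vector, rad) and "tvec" (3), from world to camera coordinates, as OpenCV has them. Camera axes: x right, y down, z forward; pixel columns grow to the right and rows downward; lengths in m; the calibration is good to about 2 mm. A picture is of the moment at which its call begins. There is no depth.
- ctrl.hand_in(): hands the job in; it is judged then, once.
The state is a dict: "clock": time; "joint_positions": joint angles; "dq": joint speeds; "joint_torque": joint torques, N m; "ee_pos": TCP position; "tcp_rot": TCP orientation; "contact_force": force on the tool from outside, world axes, zero at the start; "torque": the same for the moment, N m; "width": opening from 0.0 (shut) to 1.0 (fully open); "grasp_force": force on a finger pad.
Only numpy, scipy, OpenCV 4.12 (cv2) and the standard library are available. Lean on these libraries where they do the work, as an engineer would, in place of code of your own. Each camera call takes 0.05 s, during which the arm holds its last target. There are 200 camera calls.

## Task

Get the near lane of the sloped roller rack ready and fill it: take the blue lane divider out of its leaning stand and seat it fully, on edge, in the pair of notches that leaves the lane on the robot's side just wide enough for the two capped bottles (the middle pair). Then load that lane, the blue-capped bottle first and the red-capped one behind it: set each upright on the rollers in the raised half of the lane, let go and let it roll down on its own to the stop or to the bottle in front. Do not drop or tip the bottles, and leave the amber bottle in the far lane, the timer and the beaker where they are.

Things in the scene. Friction and masses are not known exactly. Their poses are not given: they have to be found in the camera images.
- bed: Sloped roller bed of the fixed bottle rack, 224 x 200 mm. Origin: middle of the bed on the plane of the roller tops, 80 mm above the worktop. x: across, away from the robot; y: uphill (to the robot's left, rack yaw within 0.2); z: square to the rollers. Slope 0.10 rad. Inside: x -80 to +80, y -106 to +106 mm; side guides 28 mm, end plates 42 mm above the rollers; the lower end plate is the stop.
- notch_low (a point): Floor of the middle notch in the lower end plate: bed frame x -9.5, y -108, z +16 mm. Each end plate (4 mm thick) has three open-topped notches, 8 mm wide, 26 mm deep, with rounded mouths, at x -29.5, -9.5 and +10.5 mm: a divider there leaves the near lane 48, 68 or 88 mm wide. The bottles need the 68 mm (middle) pair.
- notch_high (a point): Floor of the middle notch in the upper end plate: bed frame x -9.5, y +108, z +16 mm, see notch_low.
- lane_load (a point): Middle of the near lane in the raised half, on the roller tops: bed frame x -46, y +58, z 0 mm. A good place to set down each bottle, flat on the rollers (tilted 0.10 rad with the bed). The rollers (14 mm thick, 16 mm apart, lying across) turn freely: let go, a bottle rolls at once, up to 0.25 m/s, and is home within 3 s. Lane: x -80 to -12 mm once the divider stands.
- divider: Loose blue plastic sheet, 80 g, 5 mm thick (x), 244 mm long (y), 40 mm high (z); origin: middle of its lower edge. Its middle 208 mm are full height; the 18 mm at each end are tabs, z 12 to 40 mm, that go down into the notches. Seated, its origin is at about x -9.5, y 0 +-2, z +4 mm in the bed's frame, axes as the bed's. It can be gripped by the middle of its upper edge.
- divider_stand: Fixed grey stand, 115 x 184 x 65 mm; origin on the worktop, y along the divider, x away from the robot. Two rows of slanted brackets, 65 to 85 mm each side of the middle; the row nearer the robot holds the divider loosely, upper edge leaning 0.58 rad (33 degrees) from upright towards the robot, lower edge 34 mm up. Draw it out along its own z, 45 mm. The other row is empty.
- blue_bottle: Loose plastic bottle with a blue screw cap (does not turn), 60 mm across, 112 mm tall, 0.20 to 0.33 kg, standing on the worktop; origin: middle of its underside, z up. The body is straight to about 75 mm up; the cap is 42 mm across.
- red_bottle: Loose plastic bottle with a red screw cap (does not turn), 58 mm across, 118 mm tall, 0.20 to 0.33 kg, standing on the worktop; origin: middle of its underside, z up. The body is straight to about 78 mm up.
- amber_bottle: Loose amber bottle with a black cap, 55 mm across, 105 mm tall, already against the stop in the far lane (x +36 mm in the bed's frame). Stays there.
- bench_timer: Loose flat white bench timer, 62 x 66 x 18 mm, on the worktop in front of the rack. Stays there.
- beaker: Loose small clear beaker, 80 mm across, 95 mm tall, on the worktop in front. Stays there.

How it is judged:
By the outcome, as a careful person would: the job done as asked, in the order asked, and still so for the second after the job is handed in, with the robot touching nothing.
It also fails if it takes over 72 s, if anything falls off the work surface, if the arm or the gripper's body presses on something with over 40 N, if the wrist force passes 120 N, or if a joint passes its speed limit or range.

## Working session

There is one attempt and no reset: what is moved stays moved. The work goes in short steps, Python scripts to look and compute and a shell command to move; the robot and the scene stay as the last step left them, time stands still between calls to the robot, and variables do not carry over. Pictures are saved under pics/ and viewed, at most 11 in all, crops included, and the job is handed in when it is done.

```bash
ls; mkdir -p pics
python3 - <<'E'
from cell import ctrl
import cv2,numpy as np,pickle
for n in ["scene","top"]:
    f=ctrl.grab_frame(n); pickle.dump(f,open(n+".pkl","wb"))
    cv2.imwrite(f"pics/{n}0.png",cv2.resize(f["color"][:,:,::-1],None,fx=1.42,fy=1.42,interpolation=cv2.INTER_CUBIC))
    R=cv2.Rodrigues(np.array(f["rvec"]))[0]; print(n,-R.T@np.array(f["tvec"]).ravel(),R[2],f["mtx"])
print(ctrl.read_state())
E
```

```text
cell.py
pics
steer.py
scene [ 0.16273402 -0.51309477  0.6395913 ] [ 0.4284099   0.62962535 -0.64810252] [[395.99651905   0.         285.91103046]
 [  0.         395.99651905 211.77430974]
 [  0.           0.           1.        ]]
top [0.33814653 0.0045322  1.09708784] [ 1.73119034e-01 -6.19296285e-05 -9.84900907e-01] [[418.90357734   0.         287.02724569]
 [  0.         418.90357734 210.94193696]
 [  0.           0.           1.        ]]
{'clock': 0.1, 'joint_positions': array([ 1.10102011e+00,  2.60598509e-01, -1.39214019e-01,  1.17268527e+00,
        1.16703095e-05,  1.57081654e+00]), 'dq': array([ 1.74374876e-03, -7.00778421e-05,  3.89381038e-03,  1.34389761e-03,
        2.80783401e-04, -1.17574049e-03]), 'joint_torque': array([ 2.43186872e-05, -4.06509054e+01,  2.54527402e+01,  1.00571313e-02,
       -6.55031613e-05,  1.36682780e-05]), 'ee_pos': array([0.2374065 , 0.46763384, 0.25256834]), 'tcp_rot': array([-3.13989118e+00, -1.16359035e-05,  2.67179620e+00]), 'contact_force': array([ 0.11990177, -0.77623924, -0.22049409]), 'torque': array([-0.00107104, -0.03218841, -0.01502965]), 'grasp_force': 0.0, 'width': 0.9995941409358756}
```
View pics/scene0.png

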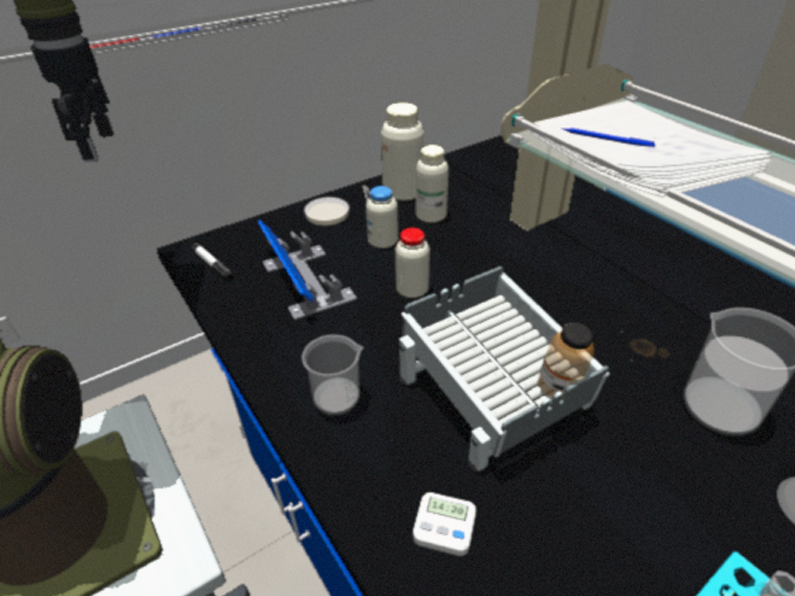

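View pics/top0.png

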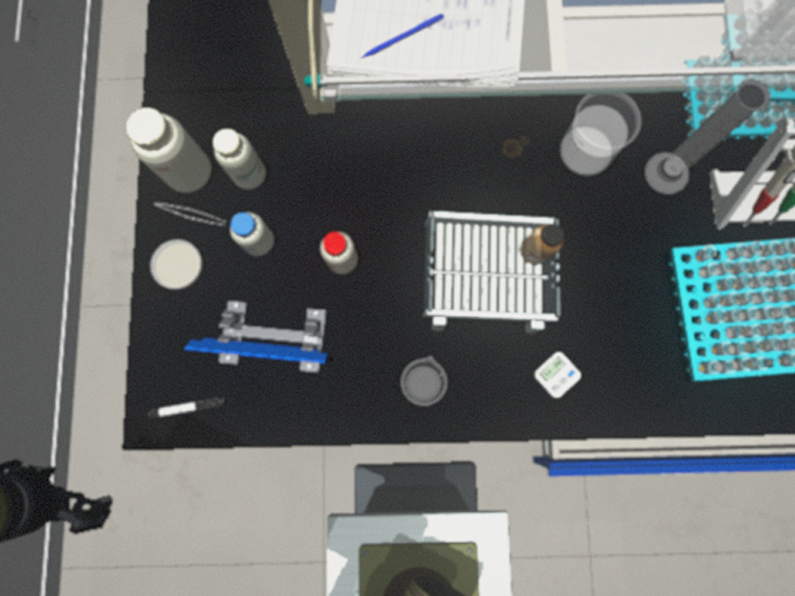

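The views show the divider leaning (top view pixels 187,345 to 325,357), blue cap at (243,222), red cap at (335,243), and the rack at (428–558, 212–322). Next I take enlarged crops to read the corners.

Run:
```python
import cv2,numpy as np,pickle
F={n:pickle.load(open(n+".pkl","rb"))for n in["scene","top"]}
def crop(n,x0,y0,w,h,s):
    return cv2.resize(F[n]["color"][y0:y0+h,x0:x0+w,::-1],None,fx=s,fy=s,interpolation=cv2.INTER_LANCZOS4)
a=np.zeros((600,800,3),np.uint8)
def put(c,x,y): a[y:y+c.shape[0],x:x+c.shape[1]]=c
put(crop("scene",280,185,150,145,3),0,0)      # rack scene
put(crop("top",295,143,105,92,3),465,0)       # rack top
put(crop("scene",176,150,84,50,3),465,290)
a[450:]=0
put(crop("scene",176,150,84,50,3),465,285)
put(crop("top",125,205,110,53,3),0,440)
put(crop("scene",176,180,84,50,3),465,445)
cv2.imwrite("pics/c1.png",a)
```

Create h.py:
```python
import cv2,numpy as np,pickle
from scipy.spatial.transform import Rotation as Rt
def ray(f,p):
    R=cv2.Rodrigues(np.array(f["rvec"]))[0];c=-R.T@np.array(f["tvec"]).ravel()
    d=R.T@np.linalg.solve(f["mtx"],[p[0],p[1],1]);return c,d/np.linalg.norm(d)
def tri(obs):
    A=np.zeros((3,3));b=np.zeros(3);L=[]
    for f,p in obs:
        c,d=ray(f,p);M=np.eye(3)-np.outer(d,d);A+=M;b+=M@c;L.append((c,M))
    X=np.linalg.solve(A,b);return X,[np.linalg.norm(M@(X-c)) for c,M in L]
def atz(f,p,z):
    c,d=ray(f,p);return c+d*(z-c[2])/d[2]
def proj(f,X):
    return cv2.projectPoints(np.array(X,float).reshape(-1,1,3),np.array(f["rvec"]),np.array(f["tvec"]),f["mtx"],None)[0].reshape(-1,2)
def tool(T):  # shift in tool axes from state to (pos,rpy)
    pass
```

```text
(no output)
```

View pics/c1.png

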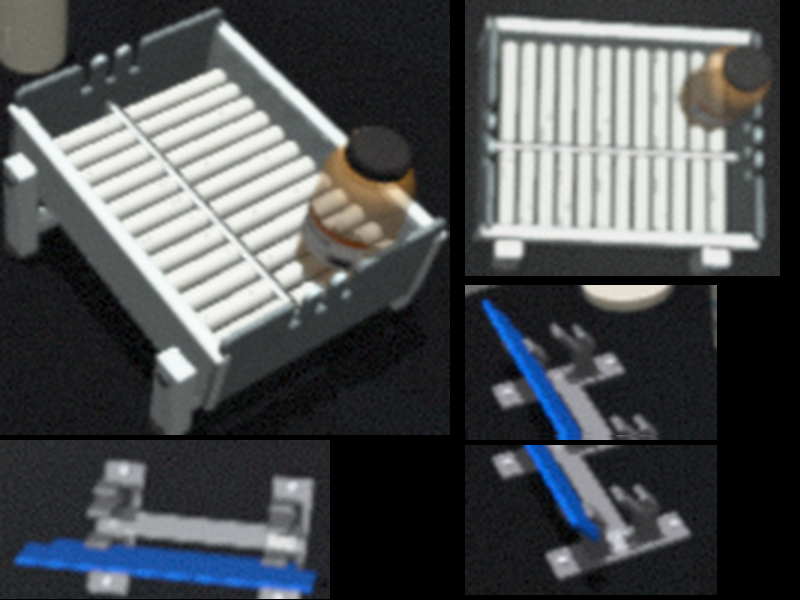

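The crop shows the divider's upper edge ends at (15,562) and (315,590) in the top tile, and at (487,300) and (580,530) in the scene tiles. In the rack scene tile, the upper plate notches are near (88,80), (112,62), (136,45) and the lower ones near (295,312), (320,297), (345,280).

Run:
```python
from h import *
from cell import ctrl
F={n:pickle.load(open(n+".pkl","rb"))for n in["scene","top"]}
S,T=F["scene"],F["top"]
print("divL",tri([(T,(130,245.5)),(S,(183.3,155))]))
print("divR",tri([(T,(230,254.5)),(S,(214.3,208.3))]))
for n in F:
    hsv=cv2.cvtColor(F[n]["color"],cv2.COLOR_RGB2HSV)
    for nm,lo,hi,box in [("red",(172,120,60),(180,255,255),None),("red0",(0,150,60),(5,255,255),None),("blue",(100,110,60),(120,255,255),None)]:
        m=cv2.inRange(hsv,lo,hi);k,l,st,c=cv2.connectedComponentsWithStats(m)
        print(n,nm,[(st[i].tolist(),c[i].round(1).tolist()) for i in range(1,k) if st[i,4]>25])
f=ctrl.grab_frame("wrist"); R=cv2.Rodrigues(np.array(f["rvec"]))[0]
s=ctrl.read_state();Rw=Rt.from_euler("xyz",s["tcp_rot"]).as_matrix()
print("cam in tool",Rw.T@(-R.T@np.array(f["tvec"]).ravel()-s["ee_pos"]),(Rw.T@R.T).round(3),f["mtx"][0,0])
print(Rw.round(3))
```

```text
divL (array([0.44447016, 0.39078632, 0.07138608]), [np.float64(0.003014708221065637), np.float64(0.0030147082210656606)])
divR (array([0.41495048, 0.14653119, 0.0671697 ]), [np.float64(0.0009101835045080284), np.float64(0.0009101835045080173)])
scene red [([281, 160, 19, 12, 76], [290.4, 164.5])]
scene red0 [([281, 160, 12, 13, 64], [286.8, 166.6]), ([291, 163, 8, 9, 37], [294.8, 166.7])]
scene blue [([112, 19, 28, 6, 45], [127.0, 21.8]), ([398, 90, 63, 13, 197], [430.8, 96.5]), ([261, 130, 15, 11, 137], [267.7, 135.4]), ([427, 133, 22, 13, 39], [436.9, 138.7]), ([450, 146, 110, 57, 234], [507.1, 174.9]), ([181, 154, 40, 59, 465], [200.9, 183.5]), ([149, 245, 107, 175, 2400], [206.8, 352.9]), ([319, 374, 8, 5, 30], [322.5, 376.0])]
top red [([533, 137, 9, 11, 29], [536.9, 141.6]), ([228, 162, 15, 15, 73], [234.5, 169.3])]
top red0 [([228, 163, 15, 17, 125], [235.0, 170.9])]
top blue [([258, 10, 54, 29, 161], [284.7, 24.1]), ([162, 149, 17, 17, 219], [170.3, 157.2]), ([129, 237, 102, 20, 1037], [179.8, 246.3]), ([386, 321, 174, 14, 1827], [472.8, 327.5])]
cam in tool [ 0.07775611  0.00119106 -0.12005215] [[ 0.    -0.953 -0.303]
 [ 1.     0.     0.   ]
 [-0.    -0.303  0.953]] 361.2523492841001
[[-0.892  0.453 -0.001]
 [ 0.453  0.892 -0.001]
 [ 0.    -0.001 -1.   ]]
```

```bash
cat >> h.py <<'E'
def plan(p,R,s,n=None):
    """rotate in place first, then shift: rotvec in current tool axes, shift in target tool axes"""
    R0=Rt.from_euler("xyz",s["tcp_rot"]);Rg=Rt.from_matrix(R)
    rv=(R0.inv()*Rg).as_rotvec();d=Rg.inv().apply(np.array(p)-s["ee_pos"])
    print("rotvec",rv.round(4),"norm %.3f"%np.linalg.norm(rv),"shift(target axes)",d.round(4))
def frame(x,y,z): return np.column_stack([x,y,z])
E
python3 - <<'E'
from h import *
from cell import ctrl
P=np.array([.4297,.2687,.069]);yaw=-.12;a=.58
y=np.array([-np.sin(yaw),np.cos(yaw),0]);xd=np.array([np.cos(yaw),np.sin(yaw),0]);u=np.array([0,0,1.])
z=np.cos(a)*u-np.sin(a)*xd;x=np.cos(a)*xd+np.sin(a)*u
plan(P+.12*z,frame(y,x,-z),ctrl.read_state())
E
```

```text
rotvec [-0.5066 -0.3527  1.1851] norm 1.336 shift(target axes) [-0.1746  0.0789  0.1513]
```

Units first: shifts go in units of 50 mm and turns go in units of 0.2 rad. So 0.1185 rad is 0.5925.

```bash
python3 steer.py '[[[-0.2535, -0.1765, 0.5925, 0, 0, 0, 1], [-0.2535, -0.1765, 0.5925, 0, 0, 0, 1], [-0.2535, -0.1765, 0.5925, 0, 0, 0, 1], [-0.2535, -0.1765, 0.5925, 0, 0, 0, 1], [-0.2535, -0.1765, 0.5925, 0, 0, 0, 1]]]' 60
python3 steer.py '[[[-0.2535, -0.1765, 0.5925, 0, 0, 0, 1], [-0.2535, -0.1765, 0.5925, 0, 0, 0, 1], [-0.2535, -0.1765, 0.5925, 0, 0, 0, 1], [-0.2535, -0.1765, 0.5925, 0, 0, 0, 1], [-0.2535, -0.1765, 0.5925, 0, 0, 0, 1]]]'
python3 steer.py '[[[0, 0, 0, -0.58, 0.26, 0.5, 1], [0, 0, 0, -0.58, 0.26, 0.5, 1], [0, 0, 0, -0.58, 0.26, 0.5, 1], [0, 0, 0, -0.58, 0.26, 0.5, 1], [0, 0, 0, -0.58, 0.26, 0.5, 1], [0, 0, 0, -0.58, 0.26, 0.5, 1], [0, 0, 0, 0, 0, 0, 1], [0, 0, 0, 0, 0, 0, 1]]]'
python3 - <<'E'
from h import *
from cell import ctrl
f=ctrl.grab_frame("wrist");pickle.dump(f,open("w1.pkl","wb"))
cv2.imwrite("pics/w1.png",cv2.resize(f["color"][:,:,::-1],(800,600),interpolation=cv2.INTER_CUBIC))
E
```

```text
clock: 0.65
ee_pos: [0.2376, 0.4676, 0.2533]
tcp_rot: [2.848, 0.091, 2.056]
contact_force: [0.0, 1.3, -0.2]
width: 1.003
grasp_force: 0.0
clock: 1.15
ee_pos: [0.2374, 0.4677, 0.2533]
tcp_rot: [2.559, -0.003, 1.447]
contact_force: [0.1, -0.4, 0.0]
width: 1.003
grasp_force: 0.0
clock: 1.95
ee_pos: [0.3633, 0.2765, 0.17]
tcp_rot: [2.562, -0.001, 1.449]
contact_force: [-0.6, -0.4, 0.7]
width: 1.0
grasp_force: 0.0
```

View pics/w1.png

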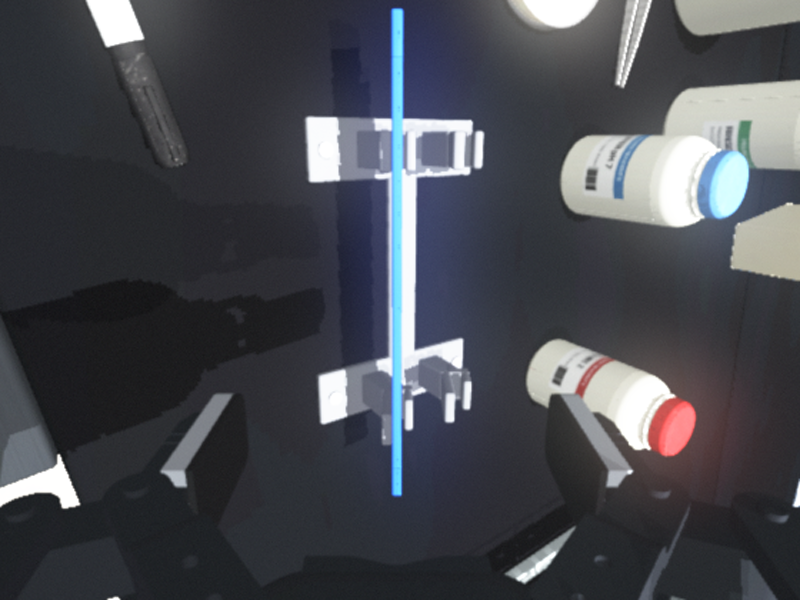

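The wrist view shows the divider edge-on, its upper edge running from (397,9) to (397,496), centred between the fingers. The blue bottle is at right.

Run:
```python
from h import *
from cell import ctrl
f=pickle.load(open("w1.pkl","rb"));F={n:pickle.load(open(n+".pkl","rb"))for n in["scene","top"]}
S,T=F["scene"],F["top"]
k=.7; a=(397*k,9.5*k);b=(397*k,495.5*k)
for z in(.065,.0675,.070):
    A=atz(f,a,z);B=atz(f,b,z);print(z,A.round(4),B.round(4),np.linalg.norm(A-B).round(4),"mid",(A+B)/2,"yaw",-np.arctan2(*(A-B)[:2]))
print(tri([(f,a),(T,(130,245.5)),(S,(183.3,155))]),tri([(f,b),(T,(230,254.5)),(S,(214.3,208.3))]))
A=atz(f,a,.0675);B=atz(f,b,.0675);P=(A+B)/2
s=ctrl.read_state();R=Rt.from_euler("xyz",s["tcp_rot"]).as_matrix()
print("P in tool",R.T@(P-s["ee_pos"]), "edge dir in tool",R.T@(A-B)/.244)
c=np.array([S["tvec"]]) 
print("blue",tri([(T,(170.3,157.2)),(S,(267.7,134.5))]),"red",tri([(T,(235,170)),(S,(289.5,166))]))
```

```text
0.065 [0.4481 0.3971 0.065 ] [0.4182 0.1528 0.065 ] 0.2461 mid [0.43315634 0.27493796 0.065     ] yaw -0.121697732721942
0.0675 [0.4464 0.3966 0.0675] [0.4169 0.1554 0.0675] 0.2431 mid [0.43162734 0.2760048  0.0675    ] yaw -0.1216977327219421
0.07 [0.4447 0.3962 0.07  ] [0.4155 0.1579 0.07  ] 0.2401 mid [0.43009835 0.27707163 0.07      ] yaw -0.12169773272194173
(array([0.44530451, 0.39439341, 0.06852867]), [np.float64(0.00205675092227066), np.float64(0.0036390806364809338), np.float64(0.003335668470060469)]) (array([0.41696373, 0.14938916, 0.06330348]), [np.float64(0.002725615525642885), np.float64(0.003244989243848104), np.float64(0.0008967623787796264)])
P in tool [5.89347302e-03 7.17918102e-05 1.23547867e-01] edge dir in tool [ 9.96241511e-01 -1.95030257e-04  2.43171139e-03]
blue (array([0.65084509, 0.28618107, 0.11405504]), [np.float64(7.68704787078901e-05), np.float64(7.687047870787389e-05)]) red (array([0.61309222, 0.12884688, 0.11488822]), [np.float64(0.0015664417068423121), np.float64(0.0015664417068425446)])
```

```bash
python3 steer.py '[[[0, 0, 0, 0.04, 0, 0.6, 1], [0, 0, 0, 0.04, 0, 0.6, 1], [0, 0, 0, 0.04, 0, 0.6, 1], [0, 0, 0, 0, 0, 0.4, 1], [0, 0, 0, 0, 0, 0.2, 1], [0, 0, 0, 0, 0, 0.2, 1], [0, 0, 0, 0, 0, 0, 0.5], [0, 0, 0, 0, 0, 0, 0]]]' 50
python3 steer.py '[[[0, 0, 0, 0, 0, 0, 0], [0, 0, 0, 0, 0, 0, 0], [0, 0, 0, 0, 0, 0, 0], [0, 0, 0, 0, 0, 0, 0], [0, 0, 0, 0, 0, 0, 0], [0, 0, 0, 0, 0, 0, 0]]]'
```

```text
clock: 2.8
ee_pos: [0.435, 0.277, 0.0621]
tcp_rot: [2.56, -0.002, 1.453]
contact_force: [0.4, -0.3, 0.3]
width: 0.69
grasp_force: 0.0
clock: 3.4
ee_pos: [0.4349, 0.2757, 0.0624]
tcp_rot: [2.56, -0.002, 1.451]
contact_force: [-4.6, 0.3, 5.4]
width: 0.049
grasp_force: 50.5
```

Converted, -0.04 m is -0.8, -0.03 m is -0.6.

```bash
python3 steer.py '[[[0, 0, 0, 0, 0, -0.3, 0], [0, 0, 0, 0, 0, -0.6, 0], [0, 0, 0, 0, 0, -0.8, 0], [0, 0, 0, 0, 0, -0.8, 0], [0, 0, 0, 0, 0, -0.6, 0], [0, 0, 0, 0, 0, 0, 0]]]'
python3 - <<'E'
from h import *
from cell import ctrl
F={n:pickle.load(open(n+".pkl","rb"))for n in["scene","top"]};S,T=F["scene"],F["top"]
tt=lambda u,v:(295+(u-465)/3,143+v/3); ss=lambda u,v:(280+u/3,185+v/3)
C={"farhi":(tt(490,24),ss(222,25)),"nearhi":(tt(485,232),ss(18,110)),"nearlo":(tt(755,241),ss(215,355)),"farlo":(tt(752,38),ss(432,228))}
Q={}
for k,(t,s_) in C.items():
    X,e=tri([(T,t),(S,s_)]);Q[k]=X;print(k,X.round(4),np.round(e,4))
m=sum(Q.values())/4;yv=(Q["farhi"]+Q["nearhi"]-Q["farlo"]-Q["nearlo"])/2;xv=(Q["farhi"]+Q["farlo"]-Q["nearhi"]-Q["nearlo"])/2
yaw=-np.arctan2(yv[0],yv[1]);print(m,np.linalg.norm(yv),np.linalg.norm(xv),"yaw",yaw,np.arctan2(xv[1],xv[0]),"slope",yv[2]/np.linalg.norm(yv))
Rb=Rt.from_euler("xyz",[.1,0,yaw]).as_matrix();org=m-Rb@[0,0,.028];print("bed org",org)
# target: divider above bed by 90mm; TCP is 7+... below top edge
tcp=org+Rb@[-.0095,0,.12]
plan(tcp,frame(Rb[:,1],Rb[:,0],-Rb[:,2]),ctrl.read_state())
print(ctrl.read_state()["ee_pos"],ctrl.read_state()["grasp_force"])
E
```

```text
clock: 4.0
ee_pos: [0.3504, 0.2874, 0.1948]
tcp_rot: [2.558, -0.007, 1.453]
contact_force: [0.2, 0.7, -0.8]
width: 0.049
grasp_force: 49.6
farhi [ 0.6593 -0.0398  0.118 ] [0.0021 0.0021]
nearhi [ 0.4887 -0.0305  0.1178] [0.002 0.002]
nearlo [ 0.4757 -0.2448  0.102 ] [0.0014 0.0014]
farlo [ 0.6427 -0.2522  0.1062] [0.0015 0.0015]
[ 0.56659556 -0.14183047  0.11102711] 0.21431948776200993 0.16900586520815541 yaw -0.06917649267625967 -0.049491402525344154 slope 0.06422002883136928
bed org [ 0.56678877 -0.13904182  0.08316699]
rotvec [ 0.5855  0.1045 -0.0199] norm 0.595 shift(target axes) [-0.4196  0.2359 -0.0499]
[0.35035129 0.28739669 0.19480096] 49.619770646095276
```

Converted, -0.04 m is -0.8, -0.03 m is -0.6, 0.1464 rad is 0.732.

```bash
python3 steer.py '[[[0.732, 0.1305, -0.025, 0, 0, 0, 0], [0.732, 0.1305, -0.025, 0, 0, 0, 0], [0.732, 0.1305, -0.025, 0, 0, 0, 0], [0.732, 0.1305, -0.025, 0, 0, 0, 0], [0, 0, 0, 0, 0, -0.8, 0], [0, 0, 0, 0, 0, -0.8, 0], [0, 0, 0, 0, 0, -0.6, 0]]]'
python3 steer.py '[[[0, 0, 0, -0.7, 0.394, 0, 0], [0, 0, 0, -0.7, 0.394, 0, 0], [0, 0, 0, -0.7, 0.394, 0, 0], [0, 0, 0, -0.7, 0.394, 0, 0], [0, 0, 0, -0.7, 0.394, 0, 0], [0, 0, 0, -0.7, 0.394, 0, 0]]]'
python3 steer.py '[[[0, 0, 0, -0.7, 0.394, 0, 0], [0, 0, 0, -0.7, 0.394, 0, 0], [0, 0, 0, -0.7, 0.394, 0, 0], [0, 0, 0, -0.7, 0.394, 0, 0], [0, 0, 0, -0.7, 0.394, 0, 0], [0, 0, 0, -0.7, 0.394, 0, 0], [0, 0, 0, 0, 0, 0, 0], [0, 0, 0, 0, 0, 0, 0]]]'
python3 - <<'E'
from h import *
from cell import ctrl
f=ctrl.grab_frame("wrist");f["s"]=ctrl.read_state();pickle.dump(f,open("w2.pkl","wb"))
cv2.imwrite("pics/w2.png",cv2.resize(f["color"][:,:,::-1],(800,600),interpolation=cv2.INTER_CUBIC))
E
```

```text
clock: 4.7
ee_pos: [0.3512, 0.2744, 0.3012]
tcp_rot: [-3.138, -0.094, 1.497]
contact_force: [1.7, 0.5, -1.8]
width: 0.044
grasp_force: 49.5
clock: 5.3
ee_pos: [0.4534, 0.0559, 0.2792]
tcp_rot: [-3.137, -0.094, 1.498]
contact_force: [0.5, 0.6, -1.6]
width: 0.048
grasp_force: 49.6
clock: 6.1
ee_pos: [0.5555, -0.16, 0.2584]
tcp_rot: [-3.136, -0.095, 1.497]
contact_force: [-0.1, 0.5, -0.1]
width: 0.045
grasp_force: 49.6
```

View pics/w2.png

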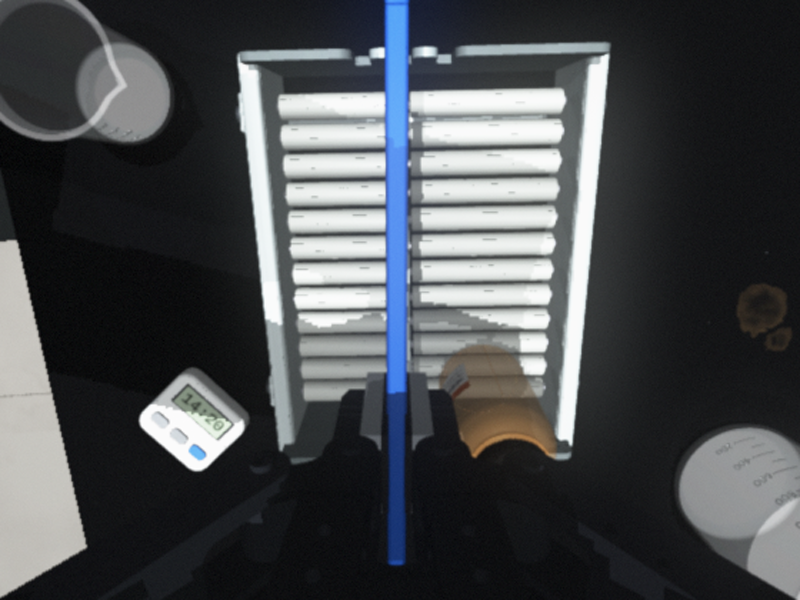

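The wrist view shows the divider running lengthwise over the rack. The upper plate corners are at (238,54) and (609,46), with outer notches at about x = 360 and 447 on row 52, and the lower plate corners at about (283,460) and (570,457). The lower notches are hidden, so I take a second viewpoint.

Converted, 0.04 m is 0.8, 0.025 m is 0.5.

```bash
python3 steer.py '[[[0, 0, 0, 0.8, 0.5, 0, 0], [0, 0, 0, 0.8, 0.5, 0, 0], [0, 0, 0, 0, 0, 0, 0], [0, 0, 0, 0, 0, 0, 0]]]'
python3 - <<'E'
from h import *
from cell import ctrl
f=ctrl.grab_frame("wrist");f["s"]=ctrl.read_state();pickle.dump(f,open("w3.pkl","wb"))
g=pickle.load(open("w2.pkl","rb"))
org=np.array([.567,-.139,.080]);Rb=Rt.from_euler("xyz",[.1,0,-.065]).as_matrix()
for h in(f,g): print(proj(h,[org+Rb@np.array(p)for p in([-.0095,.108,.042],[-.0095,-.108,.042])]).round(1).tolist())
a=np.zeros((600,800,3),np.uint8)
a[:400,:533]=cv2.resize(f["color"][:,:,::-1],(533,400),interpolation=cv2.INTER_AREA)
c=lambda im,x,y:cv2.resize(im["color"][y:y+65,x:x+88,::-1],None,fx=3,fy=3,interpolation=cv2.INTER_LANCZOS4)
q=[proj(f,org+Rb@np.array(p))[0] for p in([-.0095,.108,.042],[-.0095,-.108,.042])]
bx=[]
for i,(im,p) in enumerate([(f,q[0]),(f,q[1]),(g,proj(g,org+Rb@np.array([-.0095,.108,.042]))[0])]):
    x=int(np.clip(p[0]-44,0,472));y=int(np.clip(p[1]-32,0,355));bx.append((x,y));t=c(im,x,y)
    yy,xx=[(0,536),(200,536),(400,536)][i];a[yy:yy+195,xx:xx+264]=t
print(bx);cv2.imwrite("pics/w3.png",a)
E
```

```text
clock: 6.55
ee_pos: [0.6111, -0.0809, 0.2678]
tcp_rot: [-3.138, -0.094, 1.503]
contact_force: [0.2, -1.0, -1.3]
width: 0.048
grasp_force: 49.6
[[208.4, 166.4], [223.0, 401.4]]
[[277.0, 40.7], [279.4, 324.4]]
[(164, 134), (179, 355), (233, 8)]
```

View pics/w3.png

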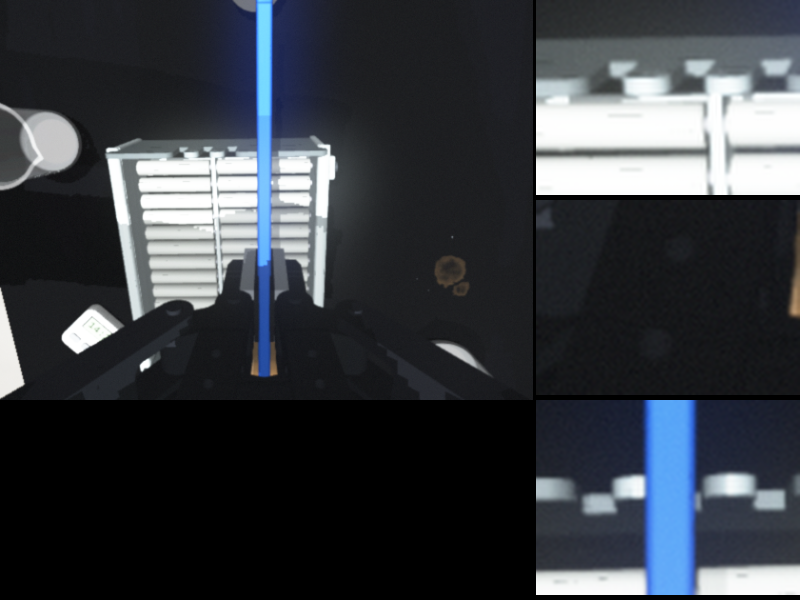

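The w3 tile shows the three upper notch floors at tile (622,68), (699,68), (776,68), so the middle one is at image pixel (218.3,156.7). In w2 the outer floors are at (254.3,42) and (310.7,41.3), giving a middle of (282.5,41.7). I take the yaw from the guide edges.

Run:
```python
from h import *
g=pickle.load(open("w2.pkl","rb"));f=pickle.load(open("w3.pkl","rb"))
H,e=tri([(g,(282.5,41.7)),(f,(218.3,156.7))]);print("notch hi floor",H.round(4),np.round(e,4))
H2,e=tri([(g,(282.8,35.3)),(f,(214.7,161.3))]);print("notch hi top",H2.round(4),np.round(e,4))
gr=cv2.GaussianBlur(cv2.cvtColor(g["color"],cv2.COLOR_RGB2GRAY),(3,3),0).astype(float)
out={}
for nm,lo,hi,sg in(("L",160,205,1),("R",385,435,-1)):
    pts=[]
    for r in range(60,300,6):
        d=sg*np.diff(gr[r,lo:hi]);k=int(np.argmax(d)) 
        if d[k]>15 and 0<k<len(d)-1:
            den=d[k-1]-2*d[k]+d[k+1];pts.append((lo+k+.5+.5*(d[k-1]-d[k+1])/den,r))
    P=np.array(pts);c=np.polyfit(P[:,1],P[:,0],1)
    for _ in range(3):
        w=abs(np.polyval(c,P[:,1])-P[:,0])<1.2;c=np.polyfit(P[w,1],P[w,0],1)
    out[nm]=c;print(nm,len(P),w.sum(),c)
def line(c):
    L=[]
    for r in(60,290):
        z=.108
        for _ in range(6):
            X=atz(g,(np.polyval(c,r),r),z);z=.1067+.0119+.1*((X[1]-H[1]))   # guide top z rel. to notch floor height
        L.append(X)
    return L
for nm in out:
    a,b=line(out[nm]);print(nm,a.round(4),b.round(4),"yaw",-np.arctan2(*(a-b)[:2]))
s=g["s"];R=Rt.from_euler("xyz",s["tcp_rot"]).as_matrix();print(R.round(4))
# divider in hand (w2): upper edge visible end
```

```text
notch hi floor [ 0.5681 -0.0304  0.1076] [0.0003 0.0003]
notch hi top [ 0.5685 -0.032   0.1302] [0.0003 0.0003]
L 40 31 [1.06925061e-01 1.61298787e+02]
R 40 40 [-9.53636759e-02  4.29804949e+02]
L [ 0.4875 -0.0388  0.1178] [ 0.4783 -0.219   0.0997] yaw -0.05127167930147713
R [ 0.6658 -0.0518  0.1165] [ 0.6564 -0.2323  0.0984] yaw -0.051975934754335984
[[ 0.0725  0.9974  0.0014]
 [ 0.9928 -0.0723  0.0954]
 [ 0.0953 -0.0055 -0.9954]]
```

Run:
```python
from h import *
from cell import ctrl
g=pickle.load(open("w2.pkl","rb"))
R=Rt.from_euler("xyz",g["s"]["tcp_rot"]).as_matrix();p0=g["s"]["ee_pos"]
c,d=ray(g,(397*.7,565*.7));c=R.T@(c-p0);d=R.T@d
for z in(-.010,-.0065,-.003): print("end in tool at z",z,(c+d*(z-c[2])/d[2]).round(4))
c,d=ray(g,(397*.7,3));c=R.T@(c-p0);d=R.T@d;print("top img:",(c+d*(-.0065-c[2])/d[2]).round(4))
H=np.array([.5682,-.0305,.1072]);Rb=Rt.from_euler("xyz",[.1,0,-.0515]).as_matrix()
org=H-Rb@[-.0095,.108,.016];print("org",org);np.savez("bed.npz",org=org,Rb=Rb)
print(Rb.round(3))
plan(org+Rb@[-.0095,0,.0375+.034],frame(Rb[:,1],Rb[:,0],-Rb[:,2]),ctrl.read_state())
```

```text
end in tool at z -0.01 [-0.0311  0.0009 -0.01  ]
end in tool at z -0.0065 [-0.0346  0.0009 -0.0065]
end in tool at z -0.003 [-0.0381  0.001  -0.003 ]
top img: [ 0.1021  0.001  -0.0065]
org [ 0.57223786 -0.13671179  0.08049792]
[[ 0.999  0.051 -0.005]
 [-0.051  0.994 -0.1  ]
 [ 0.     0.1    0.995]]
rotvec [-0.0023  0.0059 -0.0181] norm 0.019 shift(target axes) [-0.0751 -0.045   0.1092]
```

```bash
python3 steer.py '[[[-0.006, 0.015, -0.045, 0, 0, 0, 0], [-0.006, 0.015, -0.045, 0, 0, 0, 0], [0, 0, 0, -0.5, -0.3, 0, 0], [0, 0, 0, -0.5, -0.3, 0, 0], [0, 0, 0, -0.5, -0.3, 0, 0], [0, 0, 0, 0, 0, 0.7, 0], [0, 0, 0, 0, 0, 0.7, 0], [0, 0, 0, 0, 0, 0.5, 0]]]'
python3 steer.py '[[[0, 0, 0, 0, 0, 0.24, 0], [0, 0, 0, 0, 0, 0, 0], [0, 0, 0, 0, 0, 0, 0], [0, 0, 0, 0, 0, 0, 0]]]'
python3 - <<'E'
from h import *
from cell import ctrl
f=ctrl.grab_frame("wrist");f["s"]=s=ctrl.read_state();pickle.dump(f,open("w4.pkl","wb"))
S=ctrl.grab_frame("scene");T=ctrl.grab_frame("top")
b=np.load("bed.npz");org,Rb=b["org"],b["Rb"]
plan(org+Rb@[-.0095,0,.0375+.034],frame(Rb[:,1],Rb[:,0],-Rb[:,2]),s)
a=np.zeros((600,800,3),np.uint8)
q=proj(f,[org+Rb@np.array(p)for p in([-.0095,.108,.042],[-.0095,-.108,.042])]);print(q.round(1))
def put(im,x,y,w,h,k,X,Y):
    a[Y:Y+h*k,X:X+w*k]=cv2.resize(im["color"][y:y+h,x:x+w,::-1],None,fx=k,fy=k,interpolation=cv2.INTER_LANCZOS4)
put(f,220,0,120,85,3,0,0)
put(S,280,175,145,145,3,365,0)
put(T,300,150,110,80,3,0,260)
cv2.imwrite("pics/w4.png",a)
E
```

```text
clock: 7.4
ee_pos: [0.5614, -0.1465, 0.1643]
tcp_rot: [-3.141, -0.101, 1.515]
contact_force: [0.3, -0.2, -0.7]
width: 0.05
grasp_force: 49.6
clock: 7.8
ee_pos: [0.5644, -0.145, 0.1557]
tcp_rot: [3.137, -0.1, 1.517]
contact_force: [0.9, -0.9, -1.0]
width: 0.047
grasp_force: 49.6
rotvec [ 0.0047  0.0004 -0.0019] norm 0.005 shift(target axes) [ 0.001  -0.0021  0.0042]
[[269.6  11.1]
 [272.7 442. ]]
```

View pics/w4.png

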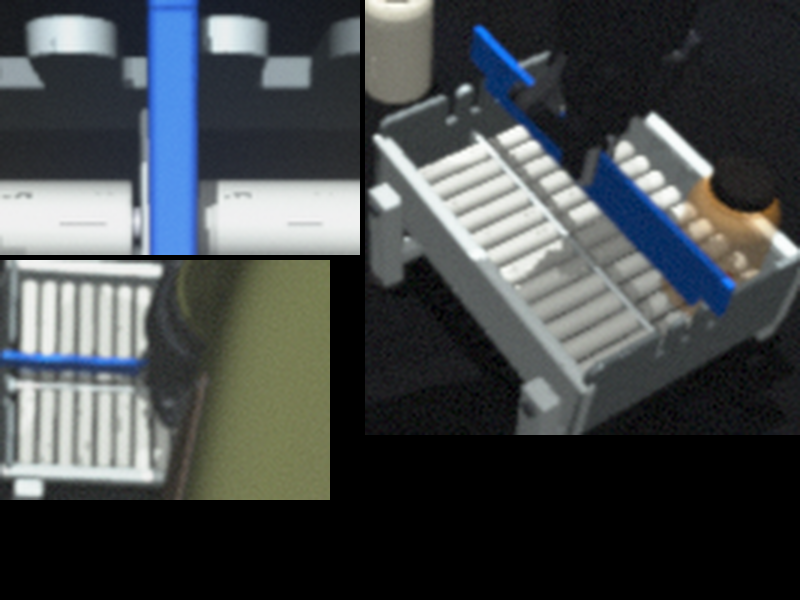

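The wrist tile shows the middle upper notch centred at tile x≈148 (pixel 269.5, as the bed model predicts), while the divider edge is centred at 173. So the divider is about 3 mm too far from the robot. I correct this and lower in steps.

Converted, 0.004 m is 0.08, -0.003 m is -0.06, 0.0045 rad is 0.0225.

```bash
python3 steer.py '[[[0.0225, 0, -0.01, 0.02, -0.06, 0, 0], [0, 0, 0, 0, 0, 0.08, 0], [0, 0, 0, 0, 0, 0, 0], [0, 0, 0, 0, 0, 0, 0], [0, 0, 0, 0, 0, 0, 0]]]'
python3 steer.py '[[[0, 0, 0, 0, 0, 0.08, 0], [0, 0, 0, 0, 0, 0.08, 0], [0, 0, 0, 0, 0, 0.08, 0], [0, 0, 0, 0, 0, 0, 0], [0, 0, 0, 0, 0, 0, 0]]]'
python3 - <<'E'
from h import *
from cell import ctrl
f=ctrl.grab_frame("wrist");f["s"]=s=ctrl.read_state();pickle.dump(f,open("w5.pkl","wb"))
S=ctrl.grab_frame("scene")
b=np.load("bed.npz");org,Rb=b["org"],b["Rb"]
plan(org+Rb@[-.0095,0,.0375],frame(Rb[:,1],Rb[:,0],-Rb[:,2]),s)
a=np.zeros((420,800,3),np.uint8)
def put(im,x,y,w,h,k,X,Y):
    a[Y:Y+h*k,X:X+w*k]=cv2.resize(im["color"][y:y+h,x:x+w,::-1],None,fx=k,fy=k,interpolation=cv2.INTER_LANCZOS4)
put(f,220,0,120,85,3,0,0)
put(S,285,175,140,140,3,365,0)
cv2.imwrite("pics/w5.png",a)
E
```

```text
clock: 8.45
ee_pos: [0.5602, -0.1428, 0.15]
tcp_rot: [-3.138, -0.1, 1.519]
contact_force: [0.1, 0.3, -0.1]
width: 0.046
grasp_force: 49.6
clock: 8.95
ee_pos: [0.5602, -0.1416, 0.1379]
tcp_rot: [-3.138, -0.1, 1.519]
contact_force: [-0.2, -0.0, -0.4]
width: 0.05
grasp_force: 49.7
rotvec [-0.0033 -0.0005 -0.    ] norm 0.003 shift(target axes) [-0.0003  0.0023  0.0204]
```

View pics/w5.png

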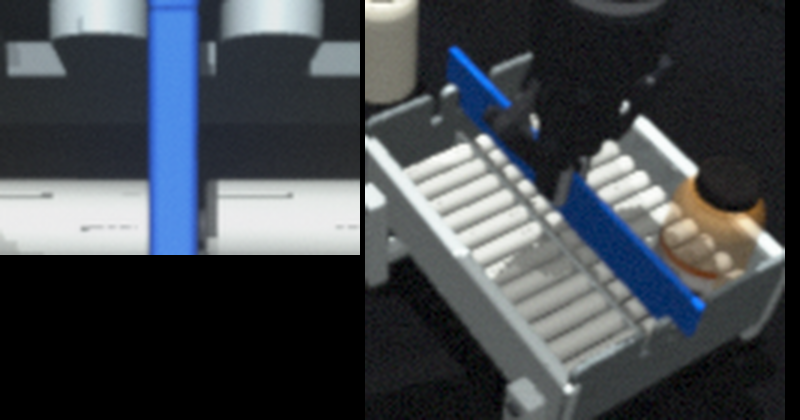

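The wrist tile now has the notch centre at tile x≈186 against the divider at 173, so the divider overshot by about 1.7 mm. I shift it back and insert.

Units first: shifts go in units of 50 mm and turns go in units of 0.2 rad. So 0.004 m is 0.08, 0.002 m is 0.04.

```bash
python3 steer.py '[[[0, 0, 0, 0, 0.034, 0, 0], [0, 0, 0, 0, 0, 0, 0], [0, 0, 0, 0, 0, 0.08, 0], [0, 0, 0, 0, 0, 0.04, 0], [0, 0, 0, 0, 0, 0, 0], [0, 0, 0, 0, 0, 0, 0]]]'
python3 steer.py '[[[0, 0, 0, 0, 0, 0.06, 0], [0, 0, 0, 0, 0, 0.06, 0], [0, 0, 0, 0, 0, 0, 0], [0, 0, 0, 0, 0, 0, 0]]]'
python3 - <<'E'
from h import *
from cell import ctrl
s=ctrl.read_state();b=np.load("bed.npz");org,Rb=b["org"],b["Rb"]
plan(org+Rb@[-.0095,0,.0375],frame(Rb[:,1],Rb[:,0],-Rb[:,2]),s);print(s["contact_force"],s["torque"])
E
```

```text
clock: 9.65
ee_pos: [0.5618, -0.1411, 0.132]
tcp_rot: [-3.138, -0.1, 1.519]
contact_force: [-0.6, -0.6, -0.9]
width: 0.048
grasp_force: 49.6
clock: 10.05
ee_pos: [0.5619, -0.1405, 0.1261]
tcp_rot: [-3.138, -0.1, 1.519]
contact_force: [-0.1, 0.2, -1.5]
width: 0.053
grasp_force: 49.6
rotvec [-0.0033 -0.0005 -0.    ] norm 0.003 shift(target axes) [-0.0003  0.0006  0.0083]
[-0.05324428  0.23458721 -1.53841219] [-0.13582983 -0.06192744 -0.01714481]
```

Converted, 0.003 m is 0.06, 0.002 m is 0.04.

```bash
python3 steer.py '[[[0, 0, 0, 0, 0, 0.06, 0], [0, 0, 0, 0, 0, 0.04, 0], [0, 0, 0, 0, 0, 0, 0], [0, 0, 0, 0, 0, 0, 0]]]'
python3 steer.py '[[[0, 0, 0, 0, 0, 0.02, 0], [0, 0, 0, 0, 0, 0.02, 0], [0, 0, 0, 0, 0, 0, 0], [0, 0, 0, 0, 0, 0, 0]]]'
python3 steer.py '[[[0, 0, 0, 0, 0, 0.02, 0], [0, 0, 0, 0, 0, 0, 0]]]'
python3 steer.py '[[[0, 0, 0, 0, 0, 0.02, 0], [0, 0, 0, 0, 0, 0, 0]]]'
```

```text
clock: 10.45
ee_pos: [0.562, -0.14, 0.1212]
tcp_rot: [-3.138, -0.1, 1.519]
contact_force: [1.2, 0.6, -1.0]
width: 0.047
grasp_force: 49.6
clock: 10.85
ee_pos: [0.562, -0.1398, 0.1192]
tcp_rot: [-3.139, -0.1, 1.519]
contact_force: [1.1, -0.1, -1.1]
width: 0.046
grasp_force: 49.6
clock: 11.05
ee_pos: [0.562, -0.1397, 0.1182]
tcp_rot: [-3.138, -0.1, 1.519]
contact_force: [0.0, 1.0, -0.7]
width: 0.051
grasp_force: 49.6
clock: 11.25
ee_pos: [0.5621, -0.1397, 0.1176]
tcp_rot: [-3.139, -0.1, 1.519]
contact_force: [-1.1, -0.7, 1.7]
width: 0.05
grasp_force: 50.1
```

Contact is just starting. I press a little more.

Converted, 0.001 m is 0.02.

```bash
python3 steer.py '[[[0, 0, 0, 0, 0, 0.02, 0], [0, 0, 0, 0, 0, 0, 0]]]'
python3 steer.py '[[[0, 0, 0, 0, 0, 0.02, 0], [0, 0, 0, 0, 0, 0, 0], [0, 0, 0, 0, 0, 0, 0]]]'
```

```text
clock: 11.45
ee_pos: [0.5622, -0.1397, 0.1175]
tcp_rot: [-3.14, -0.1, 1.519]
contact_force: [-2.5, 0.1, 8.1]
width: 0.048
grasp_force: 51.0
clock: 11.75
ee_pos: [0.5622, -0.1397, 0.1174]
tcp_rot: [-3.14, -0.1, 1.519]
contact_force: [-3.5, -0.7, 12.5]
width: 0.043
grasp_force: 51.8
```

Converted, -0.0015 m is -0.03.

```bash
python3 steer.py '[[[0, 0, 0, 0, 0, -0.03, 0.1], [0, 0, 0, 0, 0, 0, 0.3], [0, 0, 0, 0, 0, 0, 0.6], [0, 0, 0, 0, 0, 0, 1], [0, 0, 0, 0, 0, 0, 1], [0, 0, 0, 0, 0, 0, 1], [0, 0, 0, 0, 0, 0, 1]]]'
python3 steer.py '[[[0, 0, 0, 0, 0, -0.6, 1], [0, 0, 0, 0, 0, -0.9, 1], [0, 0, 0, 0, 0, -0.9, 1], [0, 0, 0, 0, 0, -0.9, 1], [0, 0, 0, 0, 0, -0.9, 1], [0, -0.5, 0, 0, 0, 0, 1]]]'
python3 steer.py '[[[0, 0, 0, 0.9, 0.1, 0, 1], [0, 0, 0, 0.9, 0.1, 0, 1], [0, 0, 0, 0.9, 0.1, 0, 1], [0, 0, 0, 0.9, 0.1, 0, 1], [0, 0, 0, 0.9, 0, 0, 1], [0, 0, 0, 0, 0, 0, 1], [0, 0, 0, 0, 0, 0, 1]]]'
cat > look.py <<'E'
import sys
from h import *
from cell import ctrl
f=ctrl.grab_frame("wrist");f["s"]=s=ctrl.read_state();pickle.dump(f,open(sys.argv[1]+".pkl","wb"))
hsv=cv2.cvtColor(f["color"],cv2.COLOR_RGB2HSV)
for nm,m in(("blue",cv2.inRange(hsv,(95,110,90),(120,255,255))),("red",cv2.inRange(hsv,(0,150,90),(6,255,255))|cv2.inRange(hsv,(170,150,90),(180,255,255)))):
    k,l,st,c=cv2.connectedComponentsWithStats(m);print(nm,[(st[i].tolist(),c[i].round(1).tolist()) for i in range(1,k) if st[i,4]>120])
print(s["ee_pos"].round(4),s["tcp_rot"].round(3))
E
python3 look.py w6
python3 steer.py '[[[0, 0, 0, 0.9, 0, 0, 1], [0, 0, 0, 0.9, 0, 0, 1], [0, 0, 0, 0, 0, 0, 1], [0, 0, 0, 0, 0, 0, 1]]]'; python3 look.py w7
python3 - <<'E'
from h import *
from cell import ctrl
f=pickle.load(open("w6.pkl","rb"));g=pickle.load(open("w7.pkl","rb"));S=ctrl.grab_frame("scene");T=ctrl.grab_frame("top")
pickle.dump(S,open("S8.pkl","wb"));pickle.dump(T,open("T8.pkl","wb"))
r=lambda i,w,h:cv2.resize(i[:,:,::-1],(w,h),interpolation=cv2.INTER_CUBIC)
a=np.zeros((600,800,3),np.uint8)
a[:300,:400]=r(f["color"],400,300);a[:300,400:]=r(g["color"],400,300)
a[300:,:400]=r(S["color"][185:296,277:425],400,300);a[300:,400:]=r(T["color"][140:234,285:410],400,300)
cv2.imwrite("pics/w8.png",a)
E
```

```text
clock: 12.45
ee_pos: [0.562, -0.1396, 0.1167]
tcp_rot: [-3.138, -0.1, 1.519]
contact_force: [0.4, -0.4, -0.6]
width: 1.001
grasp_force: 0.0
clock: 13.05
ee_pos: [0.5642, -0.1641, 0.3326]
tcp_rot: [3.133, 0.005, 1.515]
contact_force: [0.5, 1.0, -0.5]
width: 0.997
grasp_force: 0.0
clock: 13.75
ee_pos: [0.5929, 0.064, 0.3255]
tcp_rot: [-3.138, 0.0, 1.522]
contact_force: [-0.2, 0.2, 0.2]
width: 1.002
grasp_force: 0.0
blue [([255, 260, 8, 133, 681], [258.6, 326.5])]
red [([277, 85, 44, 46, 1575], [298.6, 107.6])]
[0.593  0.0629 0.3257] [-3.138  0.     1.52 ]
clock: 14.2
ee_pos: [0.5978, 0.152, 0.3256]
tcp_rot: [-3.138, 0.001, 1.519]
contact_force: [0.7, -1.2, 0.5]
width: 1.001
grasp_force: 0.0
blue [([313, 0, 44, 45, 298], [327.8, 31.4]), ([362, 0, 20, 41, 417], [371.4, 14.3]), ([257, 332, 6, 62, 311], [259.4, 363.1])]
red [([277, 182, 40, 42, 1321], [296.5, 202.8])]
[0.5978 0.1513 0.3258] [-3.138e+00  1.000e-03  1.518e+00]
```

View pics/w8.png

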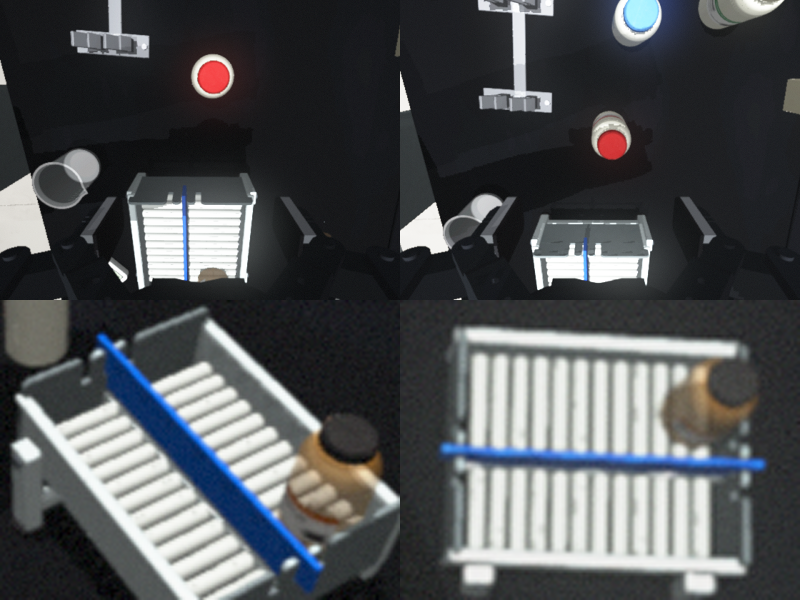

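Tiles: the divider stands on edge in the middle notch pair, with free notches on both sides, the red cap is in both wrist views, and the blue cap is at the top of the second. I take one more view for blue.

```bash
python3 steer.py '[[[0, 0, 0, 0.9, 0.2, 0, 1], [0, 0, 0, 0.9, 0.2, 0, 1], [0, 0, 0, 0, 0, 0, 1], [0, 0, 0, 0, 0, 0, 1]]]'; python3 look.py w8
python3 steer.py '[[[0, 0, 0, 0.9, 0.2, 0, 1], [0, 0, 0, 0.6, 0.2, 0, 1], [0, 0, 0, 0, 0, 0, 1], [0, 0, 0, 0, 0, 0, 1]]]'; python3 look.py w9
```

```text
clock: 14.75
ee_pos: [0.6226, 0.2411, 0.3252]
tcp_rot: [-3.138, 0.001, 1.519]
contact_force: [0.6, -0.6, -0.5]
width: 1.0
grasp_force: 0.0
blue [([289, 104, 29, 45, 137], [297.9, 125.0])]
red [([257, 268, 38, 37, 1128], [275.8, 286.1])]
[0.6224 0.2404 0.3256] [-3.138e+00  1.000e-03  1.518e+00]
clock: 15.2
ee_pos: [0.6463, 0.3142, 0.3256]
tcp_rot: [-3.138, 0.001, 1.518]
contact_force: [-0.2, -0.3, 1.5]
width: 1.001
grasp_force: 0.0
blue [([268, 184, 41, 41, 1327], [288.0, 203.6])]
red [([239, 328, 38, 36, 1013], [257.6, 346.0])]
[0.6461 0.3138 0.3261] [-3.138  0.     1.518]
```

Run:
```python
from h import *
W={i:pickle.load(open(f"w{i}.pkl","rb")) for i in(6,7,8,9)}
def hull(i,col):
    hsv=cv2.cvtColor(W[i]["color"],cv2.COLOR_RGB2HSV)
    m=cv2.inRange(hsv,(88,50,120),(122,255,255)) if col=="b" else cv2.inRange(hsv,(0,110,80),(8,255,255))|cv2.inRange(hsv,(168,110,80),(180,255,255))
    m=cv2.morphologyEx(m,cv2.MORPH_OPEN,np.ones((3,3),np.uint8))
    cs=[c for c in cv2.findContours(m,cv2.RETR_EXTERNAL,cv2.CHAIN_APPROX_NONE)[0] if cv2.contourArea(c)>500 and .7<cv2.boundingRect(c)[2]/cv2.boundingRect(c)[3]<1.4]
    for c in cs:
        e=cv2.fitEllipse(cv2.convexHull(c));print(i,col,np.round(e[0],1),np.round(e[1],1),cv2.boundingRect(c))
    return e[0] if cs else None
for col,ii in(("b",(8,9)),("r",(6,7,8))):
    o={i:hull(i,col) for i in ii};o=[(W[i],p) for i,p in o.items() if p is not None]
    if len(o)>1: print(col,tri(o))
    for f,p in o: print(atz(f,p,.112 if col=="b" else .118).round(4))
```

```text
8 b [310.2 126.1] [44.9 46. ] (288, 103, 45, 47)
9 b [288.3 204.5] [38.5 41.3] (268, 185, 42, 39)
b (array([0.65524541, 0.29122881, 0.10994579]), [np.float64(0.0004157985994994595), np.float64(0.0004157985994995461)])
[0.6547 0.2915 0.112 ]
[0.6556 0.2917 0.112 ]
6 r [298.6 107.6] [44.4 46.2] (277, 85, 44, 46)
7 r [296.5 202.7] [41.3 42.3] (276, 182, 41, 42)
8 r [275.8 286.2] [38.6 39.2] (257, 267, 38, 38)
r (array([0.61511411, 0.13109603, 0.11238294]), [np.float64(9.880650391912255e-05), np.float64(4.0098775894132934e-05), np.float64(5.979898651395589e-05)])
[0.6147 0.1313 0.118 ]
[0.6149 0.1328 0.118 ]
[0.6154 0.1343 0.118 ]
```

```bash
python3 steer.py '[[[0, 0, 0, -0.436, 0.204, 0.4, 1], [0, 0, 0, 0, 0, 0.9, 1], [0, 0, 0, 0, 0, 0.9, 1], [0, 0, 0, 0, 0, 0, 1], [0, 0, 0, 0, 0, 0, 1]]]' 45
python3 - <<'E'
from h import *
from cell import ctrl
s=ctrl.read_state();plan([.655,.2915,.067],Rt.from_euler("xyz",[np.pi,0,1.5193]).as_matrix(),s)
E
```

```text
clock: 15.75
ee_pos: [0.6543, 0.2917, 0.2165]
tcp_rot: [-3.137, 0.0, 1.518]
contact_force: [-0.1, 0.3, 1.0]
width: 0.998
grasp_force: 0.0
rotvec [-0.0043  0.0005 -0.0014] norm 0.005 shift(target axes) [-0.0002  0.0007  0.1495]
```

Converted, 0.04 m is 0.8, 0.02 m is 0.4, -0.004 rad is -0.02.

```bash
python3 steer.py '[[[-0.02, 0, -0.005, 0, 0.01, 0.8, 1], [0, 0, 0, 0, 0, 0.8, 1], [0, 0, 0, 0, 0, 0.8, 1], [0, 0, 0, 0, 0, 0.4, 1], [0, 0, 0, 0, 0, 0.19, 1], [0, 0, 0, 0, 0, 0, 1], [0, 0, 0, 0, 0, 0, 0.8], [0, 0, 0, 0, 0, 0, 0.6]]]'
python3 steer.py '[[[0, 0, 0, 0, 0, 0, 0.5], [0, 0, 0, 0, 0, 0, 0.5], [0, 0, 0, 0, 0, 0, 0.5], [0, 0, 0, 0, 0, 0, 0.5]]]'
```

```text
clock: 16.55
ee_pos: [0.6572, 0.2943, 0.0693]
tcp_rot: [3.137, -0.003, 1.521]
contact_force: [-1.1, -0.1, 1.2]
width: 0.691
grasp_force: 1.3
clock: 16.95
ee_pos: [0.6574, 0.2944, 0.0696]
tcp_rot: [3.136, -0.003, 1.521]
contact_force: [0.2, 0.1, 5.0]
width: 0.675
grasp_force: 49.1
```

Converted, -0.045 m is -0.9, -0.03 m is -0.6.

```bash
python3 steer.py '[[[0, 0, 0, 0, 0, -0.2, 0.5], [0, 0, 0, 0, 0, -0.6, 0.5], [0, 0, 0, 0, 0, -0.9, 0.5], [0, 0, 0, 0, 0, -0.9, 0.5], [0, 0, 0, 0, 0, -0.9, 0.5], [0, 0, 0, 0, 0, -0.4, 0.5], [0, 0, 0, 0, 0, 0, 0.5]]]'
python3 - <<'E'
from h import *
from cell import ctrl
s=ctrl.read_state();b=np.load("bed.npz");org,Rb=b["org"],b["Rb"]
t=org+Rb@[-.046,.058,.0694+.070];print(t)
plan(t,frame(Rb[:,1],Rb[:,0],-Rb[:,2]),s)
E
```

```text
clock: 17.65
ee_pos: [0.6569, 0.2942, 0.2669]
tcp_rot: [3.132, -0.005, 1.521]
contact_force: [0.1, 0.6, -2.2]
width: 0.673
grasp_force: 48.9
[ 0.52855322 -0.09060844  0.22499184]
rotvec [0.0091 0.0954 0.0017] norm 0.096 shift(target axes) [-0.3931 -0.1084  0.0027]
```

```bash
python3 steer.py '[[[0.023, 0.2385, 0.005, 0, 0, 0, 0.5], [0.023, 0.2385, 0.005, 0, 0, 0, 0.5], [0, 0, 0, -0.786, -0.216, 0, 0.5], [0, 0, 0, -0.786, -0.216, 0, 0.5], [0, 0, 0, -0.786, -0.216, 0, 0.5], [0, 0, 0, -0.786, -0.216, 0, 0.5], [0, 0, 0, -0.786, -0.216, 0, 0.5], [0, 0, 0, -0.786, -0.216, 0, 0.5]]]'
python3 steer.py '[[[0, 0, 0, -0.786, -0.216, 0, 0.5], [0, 0, 0, -0.786, -0.216, 0, 0.5], [0, 0, 0, -0.786, -0.216, 0, 0.5], [0, 0, 0, -0.786, -0.216, 0, 0.5], [0, 0, 0, 0, 0, 0, 0.5], [0, 0, 0, 0, 0, 0, 0.5], [0, 0, 0, 0, 0, 0, 0.5]]]'
cat > tgt.py <<'E'
import sys
from h import *
from cell import ctrl
s=ctrl.read_state();b=np.load("bed.npz");org,Rb=b["org"],b["Rb"]
plan(org+Rb@[-.046,.058,float(sys.argv[1])],frame(Rb[:,1],Rb[:,0],-Rb[:,2]),s)
E
python3 tgt.py .0694
```

```text
clock: 18.45
ee_pos: [0.5759, 0.0607, 0.2371]
tcp_rot: [-3.13, -0.095, 1.518]
contact_force: [0.6, -0.7, -2.1]
width: 0.671
grasp_force: 49.0
clock: 19.15
ee_pos: [0.5264, -0.0909, 0.2237]
tcp_rot: [-3.132, -0.096, 1.519]
contact_force: [0.1, 0.6, -2.2]
width: 0.671
grasp_force: 48.9
rotvec [-0.0095  0.0035 -0.0007] norm 0.010 shift(target axes) [0.0006 0.0021 0.0688]
```

Converted, 0.02 m is 0.4, 0.015 m is 0.3, -0.0095 rad is -0.0475.

```bash
python3 steer.py '[[[-0.0475, 0.0175, 0, 0, 0.04, 0.4, 0.5], [0, 0, 0, 0, 0, 0.4, 0.5], [0, 0, 0, 0, 0, 0.3, 0.5], [0, 0, 0, 0, 0, 0, 0.5], [0, 0, 0, 0, 0, 0, 0.5], [0, 0, 0, 0, 0, 0, 0.5]]]'; python3 tgt.py .0694
```

```text
clock: 19.75
ee_pos: [0.5298, -0.086, 0.1707]
tcp_rot: [3.139, -0.099, 1.519]
contact_force: [-0.2, -0.9, -2.3]
width: 0.675
grasp_force: 48.9
rotvec [0.0029 0.0009 0.0001] norm 0.003 shift(target axes) [ 0.0007 -0.001   0.0155]
```

Run:
```python
from h import *
from cell import ctrl
S=ctrl.grab_frame("scene");f=ctrl.grab_frame("wrist")
r=lambda i,w,h:cv2.resize(i[:,:,::-1],(w,h),interpolation=cv2.INTER_CUBIC)
a=np.zeros((420,800,3),np.uint8)
a[:,:420]=r(S["color"][160:300,277:417],420,420);a[:285,420:]=r(f["color"],380,285)
cv2.imwrite("pics/p9.png",a)
```

```text
(no output)
```

View pics/p9.png

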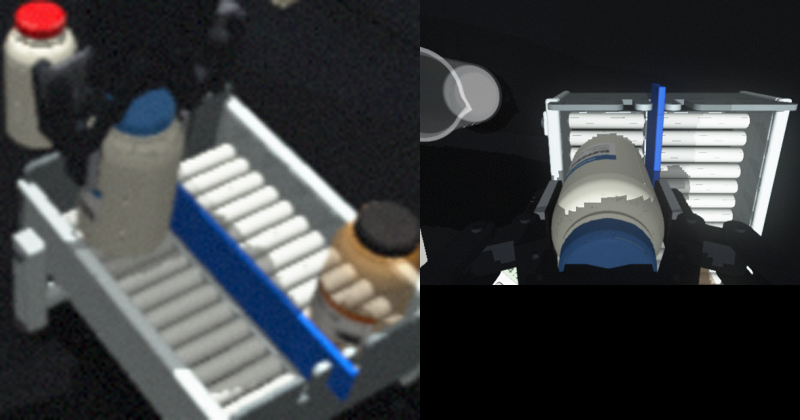

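The bottle hangs in the near lane between the guide and the divider. I lower it until contact.

Converted, 0.006 m is 0.12, 0.004 m is 0.08.

```bash
python3 steer.py '[[[0, 0, 0, 0, -0.02, 0.12, 0.5], [0, 0, 0, 0, 0, 0.08, 0.5], [0, 0, 0, 0, 0, 0, 0.5], [0, 0, 0, 0, 0, 0, 0.5]]]'
python3 steer.py '[[[0, 0, 0, 0, 0, 0.03, 0.5], [0, 0, 0, 0, 0, 0.03, 0.5], [0, 0, 0, 0, 0, 0, 0.5], [0, 0, 0, 0, 0, 0, 0.5]]]'
python3 steer.py '[[[0, 0, 0, 0, 0, 0.02, 0.5], [0, 0, 0, 0, 0, 0, 0.5], [0, 0, 0, 0, 0, 0, 0.5]]]'
python3 tgt.py .0694
```

```text
clock: 20.25
ee_pos: [0.5277, -0.0853, 0.1596]
tcp_rot: [3.141, -0.099, 1.518]
contact_force: [0.7, -0.5, -2.4]
width: 0.671
grasp_force: 49.0
clock: 20.65
ee_pos: [0.5279, -0.085, 0.1568]
tcp_rot: [3.141, -0.099, 1.518]
contact_force: [0.6, 0.1, -1.6]
width: 0.673
grasp_force: 49.0
clock: 20.95
ee_pos: [0.5279, -0.0849, 0.1558]
tcp_rot: [3.14, -0.099, 1.518]
contact_force: [-0.2, -0.9, -2.6]
width: 0.673
grasp_force: 49.0
rotvec [ 0.0013  0.0007 -0.0011] norm 0.002 shift(target axes) [0.0013 0.0009 0.0006]
```

Converted, 0.001 m is 0.02.

```bash
python3 steer.py '[[[0, 0, 0, 0, 0, 0.02, 0.5], [0, 0, 0, 0, 0, 0, 0.5], [0, 0, 0, 0, 0, 0, 0.5]]]'
python3 steer.py '[[[0, 0, 0, 0, 0, 0.02, 0.5], [0, 0, 0, 0, 0, 0, 0.5], [0, 0, 0, 0, 0, 0, 0.5]]]'
```

```text
clock: 21.25
ee_pos: [0.5281, -0.0849, 0.155]
tcp_rot: [3.14, -0.099, 1.518]
contact_force: [0.7, 0.4, -1.6]
width: 0.672
grasp_force: 49.0
clock: 21.55
ee_pos: [0.5281, -0.0849, 0.1548]
tcp_rot: [3.139, -0.099, 1.518]
contact_force: [-2.6, -1.5, 5.0]
width: 0.671
grasp_force: 49.7
```

```bash
python3 steer.py '[[[0, 0, 0, 0, 0, 0, 1], [0, 0, 0, 0, 0, 0, 1], [0, 0, 0, 0, 0, 0, 1], [0, 0, 0, 0, 0, 0, 1], [0, 0, 0, 0, 0, 0, 1], [0, 0, 0, 0, 0, 0, 1], [0, 0, 0, 0, 0, 0, 1], [0, 0, 0, 0, 0, 0, 1]]]'
for i in 1; do python3 steer.py '[[[0, 0, 0, 0, 0, 0, 1], [0, 0, 0, 0, 0, 0, 1], [0, 0, 0, 0, 0, 0, 1], [0, 0, 0, 0, 0, 0, 1], [0, 0, 0, 0, 0, 0, 1], [0, 0, 0, 0, 0, 0, 1], [0, 0, 0, 0, 0, 0, 1], [0, 0, 0, 0, 0, 0, 1]]]'; done
python3 - <<'E'
from h import *
from cell import ctrl
S=ctrl.grab_frame("scene")
hsv=cv2.cvtColor(S["color"],cv2.COLOR_RGB2HSV);m=cv2.inRange(hsv,(100,110,60),(120,255,255));k,l,st,c=cv2.connectedComponentsWithStats(m)
print([(st[i].tolist(),c[i].round(1).tolist()) for i in range(1,k) if st[i,4]>40 and 277<c[i][0]<425])
b=np.load("bed.npz");org,Rb=b["org"],b["Rb"]
for y in(.058,0,-.076): print(y,proj(S,org+Rb@np.array([-.046,y,.112])).round(1))
E
```

```text
clock: 22.35
ee_pos: [0.528, -0.0848, 0.1538]
tcp_rot: [3.14, -0.099, 1.518]
contact_force: [-0.6, -0.2, -0.3]
width: 1.002
grasp_force: 0.0
clock: 23.15
ee_pos: [0.528, -0.0848, 0.1538]
tcp_rot: [3.14, -0.099, 1.518]
contact_force: [-0.8, 0.3, 0.1]
width: 1.0
grasp_force: 0.0
[([315, 201, 38, 33, 612], [333.5, 219.2]), ([352, 242, 45, 52, 725], [372.4, 267.8])]
0.058 [[321.  197.6]]
0 [[340.6 218. ]]
-0.076 [[369.3 247.9]]
```

Converted, -0.045 m is -0.9, -0.04 m is -0.8, -0.1 rad is -0.5.

```bash
python3 steer.py '[[[0, 0, 0, 0, 0, -0.6, 1], [0, 0, 0, 0, 0, -0.8, 1], [0, 0, 0, 0, 0, -0.9, 1], [0, -0.5, 0, 0, 0, 0, 1], [0, 0, 0, 0, 0, 0, 1], [0, 0, 0, 0, 0, 0, 1]]]'
python3 - <<'E'
from h import *
from cell import ctrl
s=ctrl.read_state();plan([.615,.1315,.20],Rt.from_euler("xyz",[np.pi,0,1.5193]).as_matrix(),s)
S=ctrl.grab_frame("scene");T=ctrl.grab_frame("top")
b=np.load("bed.npz");org,Rb=b["org"],b["Rb"]
c=S["color"]
for y in(.058,0,-.076):
  p=proj(S,org+Rb@np.array([-.046,y,.112]))[0].round().astype(int);q=proj(S,org+Rb@np.array([-.046,y-.03,.05]))[0].round().astype(int);print(y,p,c[p[1],p[0]],q,c[q[1],q[0]])
hsv=cv2.cvtColor(c,cv2.COLOR_RGB2HSV);m=cv2.inRange(hsv,(100,110,60),(120,255,255))
print(np.array([''.join('#' if v else '.' for v in r) for r in m[236:262,350:400]]).tolist().__str__().replace("', '","\n"))
E
```

```text
clock: 23.8
ee_pos: [0.5267, -0.0955, 0.2677]
tcp_rot: [-3.141, -0.001, 1.519]
contact_force: [-0.4, -0.4, -0.3]
width: 1.0
grasp_force: 0.0
rotvec [-0.0001 -0.0009  0.0001] norm 0.001 shift(target axes) [0.2312 0.0765 0.0677]
0.058 [321 198] [30 30 39] [327 232] [192 201 200]
0 [341 218] [156 158 152] [346 253] [186 187 169]
-0.076 [369 248] [198 202 194] [374 284] [157 163 161]
['#############.....................................
#############.....................................
############......................................
############......................................
###########.......................................
##########........................................
#########.........................................
######............................................
..................................................
..................................................
..................................................
..................................................
..................................................
..................................................
..................................................
..................................................
..............###.................................
..............###.................................
..............####................................
..............#####...............................
..............######..............................
.............#########............................
.............#########............................
.............##########...........................
............############..........................
............##############........................']
```

```bash
python3 steer.py '[[[0, 0, 0, 0.77, 0.254, 0, 1], [0, 0, 0, 0.77, 0.254, 0, 1], [0, 0, 0, 0.77, 0.254, 0, 1], [0, 0, 0, 0.77, 0.254, 0, 1], [0, 0, 0, 0.77, 0.254, 0, 1], [0, 0, 0, 0.77, 0.254, 0, 1], [0, 0, 0, 0, 0, 0.6, 1], [0, 0, 0, 0, 0, 0, 1]]]'
cat > cap.py <<'E'
from h import *
from cell import ctrl
from scipy.optimize import minimize_scalar
S=ctrl.grab_frame("scene");b=np.load("bed.npz");org,Rb=b["org"],b["Rb"]
hsv=cv2.cvtColor(S["color"],cv2.COLOR_RGB2HSV);m=cv2.inRange(hsv,(100,110,60),(120,255,255));n=cv2.inRange(hsv,(0,150,60),(6,255,255))|cv2.inRange(hsv,(170,150,60),(180,255,255))
t=np.linspace(0,6.28,40)
for nm,mm,h in(("blue",m,.112),("red",n,.118)):
    best=[]
    for y in np.arange(-.085,.07,.003):
        P=[org+Rb@np.array([-.046+r*np.cos(a),y+r*np.sin(a),h]) for r in(.004,.01,.016) for a in t]
        q=proj(S,P).round().astype(int);best.append((mm[q[:,1],q[:,0]].mean(),round(y,3)))
    print(nm,sorted(best)[-4:])
E
python3 cap.py;  python3 - <<'E'
from h import *
from cell import ctrl
plan([.615,.1315,.073],Rt.from_euler("xyz",[np.pi,0,1.5193]).as_matrix(),ctrl.read_state())
E
```

```text
clock: 24.7
ee_pos: [0.6129, 0.1306, 0.2328]
tcp_rot: [-3.133, 0.003, 1.519]
contact_force: [-0.9, -1.1, -0.4]
width: 0.999
grasp_force: 0.0
blue [(np.float64(223.125), np.float64(-0.064)), (np.float64(229.5), np.float64(-0.073)), (np.float64(238.0), np.float64(-0.07)), (np.float64(242.25), np.float64(-0.067))]
red [(np.float64(0.0), np.float64(0.059)), (np.float64(0.0), np.float64(0.062)), (np.float64(0.0), np.float64(0.065)), (np.float64(0.0), np.float64(0.068))]
rotvec [-0.0066  0.0026 -0.001 ] norm 0.007 shift(target axes) [0.0016 0.0016 0.1618]
```

Converted, 0.04 m is 0.8, 0.02 m is 0.4, -0.006 rad is -0.03.

```bash
python3 steer.py '[[[-0.03, 0.0125, 0, 0.02, 0.02, 0.8, 1], [0, 0, 0, 0, 0, 0.8, 1], [0, 0, 0, 0, 0, 0.8, 1], [0, 0, 0, 0, 0, 0.4, 1], [0, 0, 0, 0, 0, 0.3, 1], [0, 0, 0, 0, 0, 0.14, 1], [0, 0, 0, 0, 0, 0, 1], [0, 0, 0, 0, 0, 0, 0.8]]]'
python3 steer.py '[[[0, 0, 0, 0, 0, 0, 0.6], [0, 0, 0, 0, 0, 0, 0.48], [0, 0, 0, 0, 0, 0, 0.48], [0, 0, 0, 0, 0, 0, 0.48], [0, 0, 0, 0, 0, 0, 0.48], [0, 0, 0, 0, 0, 0, 0.48]]]'; python3 cap.py
```

```text
clock: 25.55
ee_pos: [0.6183, 0.1312, 0.0774]
tcp_rot: [3.133, -0.002, 1.517]
contact_force: [-0.0, -0.3, 0.2]
width: 0.854
grasp_force: 0.0
clock: 26.15
ee_pos: [0.6178, 0.1318, 0.0779]
tcp_rot: [3.133, -0.002, 1.518]
contact_force: [-3.1, -0.4, 5.3]
width: 0.657
grasp_force: 47.0
blue [(np.float64(225.25), np.float64(-0.085)), (np.float64(231.625), np.float64(-0.082)), (np.float64(233.75), np.float64(-0.079)), (np.float64(235.875), np.float64(-0.076))]
red [(np.float64(0.0), np.float64(0.059)), (np.float64(0.0), np.float64(0.062)), (np.float64(0.0), np.float64(0.065)), (np.float64(0.0), np.float64(0.068))]
```

Converted, 0.005 m is 0.1.

```bash
python3 steer.py '[[[0, 0, 0, 0, 0, 0, 0.85], [0, 0, 0, 0, 0, 0, 0.85], [0, 0, 0, 0, 0, 0.1, 0.85], [0, 0, 0, 0, 0, 0, 0.85], [0, 0, 0, 0, 0, 0, 0.6], [0, 0, 0, 0, 0, 0, 0.48], [0, 0, 0, 0, 0, 0, 0.48], [0, 0, 0, 0, 0, 0, 0.48]]]'
python3 steer.py '[[[0, 0, 0, 0, 0, 0, 0.48], [0, 0, 0, 0, 0, 0, 0.48]]]'
python3 steer.py '[[[0, 0, 0, 0, 0, -0.2, 0.48], [0, 0, 0, 0, 0, -0.6, 0.48], [0, 0, 0, 0, 0, -0.9, 0.48], [0, 0, 0, 0, 0, -0.9, 0.48], [0, 0, 0, 0, 0, -0.9, 0.48], [0, 0, 0, 0, 0, -0.2, 0.48], [0, 0, 0, 0, 0, 0, 0.48]]]'; python3 tgt.py .145
```

```text
clock: 27.0
ee_pos: [0.6172, 0.1316, 0.071]
tcp_rot: [3.135, -0.002, 1.518]
contact_force: [-0.7, 0.8, -0.4]
width: 0.65
grasp_force: 48.5
clock: 27.2
ee_pos: [0.6172, 0.1316, 0.071]
tcp_rot: [3.135, -0.002, 1.518]
contact_force: [-2.4, -0.1, -0.4]
width: 0.66
grasp_force: 48.4
clock: 27.9
ee_pos: [0.6177, 0.1315, 0.2588]
tcp_rot: [3.129, -0.003, 1.518]
contact_force: [-0.6, 0.5, -3.3]
width: 0.656
grasp_force: 49.1
rotvec [ 0.0127  0.0969 -0.0007] norm 0.098 shift(target axes) [-0.2287 -0.0776  0.0054]
```

Converted, -0.0381 m is -0.762, -0.0129 m is -0.258, 0.0485 rad is 0.2425.

```bash
python3 steer.py '[[[0.01, 0.2425, 0, 0, 0, 0, 0.48], [0.01, 0.2425, 0, 0, 0, 0, 0.48], [0, 0, 0, -0.762, -0.258, 0, 0.48], [0, 0, 0, -0.762, -0.258, 0, 0.48], [0, 0, 0, -0.762, -0.258, 0, 0.48], [0, 0, 0, -0.762, -0.258, 0, 0.48], [0, 0, 0, -0.762, -0.258, 0, 0.48], [0, 0, 0, -0.762, -0.258, 0, 0.48]]]'
python3 steer.py '[[[0, 0, 0, 0, 0, 0, 0.48], [0, 0, 0, 0, 0, 0, 0.48], [0, 0, 0, 0, 0, 0, 0.48]]]'; python3 tgt.py .071
```

```text
clock: 28.7
ee_pos: [0.5246, -0.0929, 0.2303]
tcp_rot: [-3.14, -0.099, 1.518]
contact_force: [0.5, 0.4, -3.3]
width: 0.656
grasp_force: 49.1
clock: 29.0
ee_pos: [0.5267, -0.0911, 0.2321]
tcp_rot: [3.141, -0.1, 1.519]
contact_force: [-0.6, -0.5, -3.2]
width: 0.656
grasp_force: 49.2
rotvec [ 0.0011  0.0004 -0.0004] norm 0.001 shift(target axes) [-0.0002  0.0018  0.0755]
```

Converted, 0.025 m is 0.5, 0.012 m is 0.24.

```bash
python3 steer.py '[[[0, 0, 0, 0, 0.026, 0.5, 0.48], [0, 0, 0, 0, 0, 0.5, 0.48], [0, 0, 0, 0, 0, 0.24, 0.48], [0, 0, 0, 0, 0, 0, 0.48], [0, 0, 0, 0, 0, 0, 0.48]]]'; python3 tgt.py .071
python3 steer.py '[[[0, 0, 0, 0, 0, 0.1, 0.48], [0, 0, 0, 0, 0, 0.08, 0.48], [0, 0, 0, 0, 0, 0, 0.48], [0, 0, 0, 0, 0, 0, 0.48]]]';python3 tgt.py .071
```

```text
clock: 29.5
ee_pos: [0.5293, -0.0852, 0.172]
tcp_rot: [3.138, -0.099, 1.52]
contact_force: [0.2, -0.4, -3.0]
width: 0.659
grasp_force: 49.1
rotvec [0.0034 0.0012 0.0005] norm 0.004 shift(target axes) [-0.0002 -0.0005  0.0152]
clock: 29.9
ee_pos: [0.529, -0.0849, 0.1629]
tcp_rot: [3.138, -0.099, 1.518]
contact_force: [-0.1, -0.4, -2.1]
width: 0.654
grasp_force: 49.1
rotvec [ 0.0035  0.0013 -0.0009] norm 0.004 shift(target axes) [ 0.0006 -0.0001  0.0061]
```

```bash
python3 steer.py '[[[0, 0, 0, 0, 0, 0.06, 0.48], [0, 0, 0, 0, 0, 0.02, 0.48], [0, 0, 0, 0, 0, 0, 0.48], [0, 0, 0, 0, 0, 0, 0.48]]]'
python3 steer.py '[[[0, 0, 0, 0, 0, 0.02, 0.48], [0, 0, 0, 0, 0, 0.02, 0.48], [0, 0, 0, 0, 0, 0, 0.48], [0, 0, 0, 0, 0, 0, 0.48]]]'
python3 steer.py '[[[0, 0, 0, 0, 0, 0.02, 0.48], [0, 0, 0, 0, 0, 0, 0.48], [0, 0, 0, 0, 0, 0, 0.48]]]'
```

```text
clock: 30.3
ee_pos: [0.529, -0.0845, 0.1587]
tcp_rot: [3.138, -0.099, 1.519]
contact_force: [-0.5, 0.4, -3.1]
width: 0.659
grasp_force: 49.2
clock: 30.7
ee_pos: [0.529, -0.0842, 0.1567]
tcp_rot: [3.138, -0.099, 1.519]
contact_force: [0.1, 0.2, -3.0]
width: 0.655
grasp_force: 49.2
clock: 31.0
ee_pos: [0.5291, -0.0843, 0.1564]
tcp_rot: [3.138, -0.099, 1.519]
contact_force: [-2.3, -0.7, 4.0]
width: 0.659
grasp_force: 49.6
```

Contact. I release and let it roll.

```bash
python3 steer.py '[[[0, 0, 0, 0, 0, 0, 1], [0, 0, 0, 0, 0, 0, 1], [0, 0, 0, 0, 0, 0, 1], [0, 0, 0, 0, 0, 0, 1], [0, 0, 0, 0, 0, 0, 1], [0, 0, 0, 0, 0, 0, 1], [0, 0, 0, 0, 0, 0, 1], [0, 0, 0, 0, 0, 0, 1]]]'
python3 steer.py '[[[0, 0, 0, 0, 0, 0, 1], [0, 0, 0, 0, 0, 0, 1], [0, 0, 0, 0, 0, 0, 1], [0, 0, 0, 0, 0, 0, 1], [0, 0, 0, 0, 0, 0, 1], [0, 0, 0, 0, 0, 0, 1], [0, 0, 0, 0, 0, 0, 1], [0, 0, 0, 0, 0, 0, 1]]]'
python3 cap.py
python3 steer.py '[[[0, 0, 0, 0, 0, 0, 1], [0, 0, 0, 0, 0, 0, 1], [0, 0, 0, 0, 0, 0, 1], [0, 0, 0, 0, 0, 0, 1], [0, 0, 0, 0, 0, 0, 1], [0, 0, 0, 0, 0, 0, 1], [0, 0, 0, 0, 0, 0, 1], [0, 0, 0, 0, 0, 0, 1]]]'
python3 steer.py '[[[0, 0, 0, 0, 0, 0, 1], [0, 0, 0, 0, 0, 0, 1], [0, 0, 0, 0, 0, 0, 1], [0, 0, 0, 0, 0, 0, 1], [0, 0, 0, 0, 0, 0, 1]]]'
python3 cap.py
```

```text
clock: 31.8
ee_pos: [0.529, -0.0841, 0.1558]
tcp_rot: [3.138, -0.099, 1.519]
contact_force: [-0.2, 0.4, -0.9]
width: 0.999
grasp_force: 0.0
clock: 32.6
ee_pos: [0.529, -0.0842, 0.1558]
tcp_rot: [3.138, -0.099, 1.519]
contact_force: [0.4, -0.4, 0.2]
width: 1.001
grasp_force: 0.0
blue [(np.float64(225.25), np.float64(-0.073)), (np.float64(231.625), np.float64(-0.082)), (np.float64(233.75), np.float64(-0.079)), (np.float64(235.875), np.float64(-0.076))]
red [(np.float64(216.75), np.float64(-0.016)), (np.float64(227.375), np.float64(-0.019)), (np.float64(229.5), np.float64(-0.025)), (np.float64(229.5), np.float64(-0.022))]
clock: 33.45
ee_pos: [0.529, -0.0842, 0.1558]
tcp_rot: [3.138, -0.099, 1.519]
contact_force: [-0.3, 0.2, 0.2]
width: 0.999
grasp_force: 0.0
clock: 33.95
ee_pos: [0.5291, -0.0842, 0.1558]
tcp_rot: [3.138, -0.099, 1.519]
contact_force: [-0.3, -0.1, 0.4]
width: 0.996
grasp_force: 0.0
blue [(np.float64(225.25), np.float64(-0.073)), (np.float64(231.625), np.float64(-0.082)), (np.float64(233.75), np.float64(-0.079)), (np.float64(235.875), np.float64(-0.076))]
red [(np.float64(216.75), np.float64(-0.016)), (np.float64(227.375), np.float64(-0.022)), (np.float64(227.375), np.float64(-0.019)), (np.float64(229.5), np.float64(-0.025))]
```

Converted, -0.045 m is -0.9, 0.045 m is 0.9.

```bash
python3 steer.py '[[[0, 0, 0, 0, 0, -0.6, 1], [0, 0, 0, 0, 0, -0.9, 1], [0, 0, 0, 0, 0, -0.9, 1], [0, 0, 0, 0.9, 0, 0, 1], [0, 0, 0, 0.9, 0, 0, 1], [0, 0, 0, 0.9, 0, 0, 1], [0, 0, 0, 0, 0, 0, 1], [0, 0, 0, 0, 0, 0, 1]]]'
python3 - <<'E'
from h import *
from cell import ctrl
S=ctrl.grab_frame("scene");T=ctrl.grab_frame("top")
r=lambda i,w,h:cv2.resize(i[:,:,::-1],(w,h),interpolation=cv2.INTER_CUBIC)
a=np.zeros((600,800,3),np.uint8)
a[:480,:480]=r(S["color"][160:320,270:430],480,480);a[:240,480:]=r(T["color"][140:234,285:410],320,240);a[245:485,480:]=r(S["color"],320,240)
cv2.imwrite("pics/p10.png",a)
E
```

```text
clock: 34.8
ee_pos: [0.5349, 0.0391, 0.2886]
tcp_rot: [3.138, -0.098, 1.521]
contact_force: [-0.8, 0.0, -0.9]
width: 0.997
grasp_force: 0.0
```

View pics/p10.png

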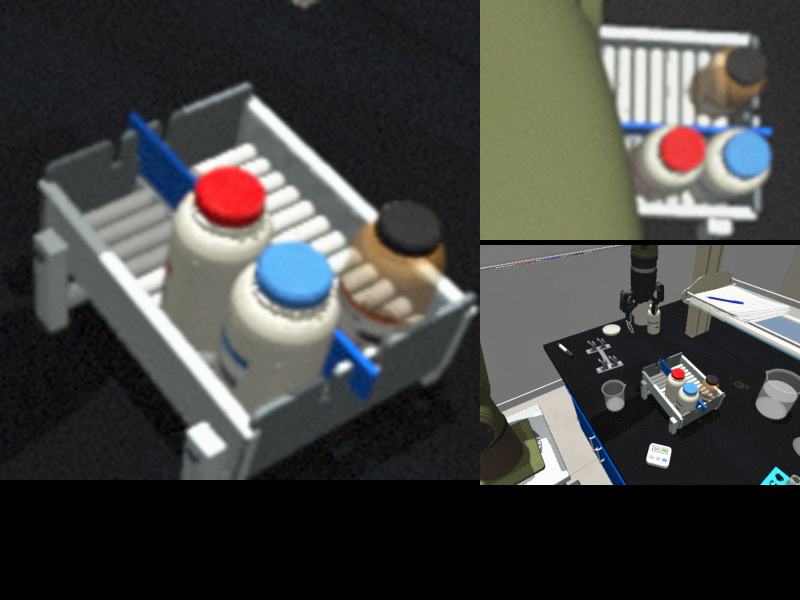

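The picture shows the blue-capped bottle at the stop (cap at 295,272), with the red one standing against it (230,195). The divider is in the middle notches, and the amber bottle, timer and beaker are untouched. I hand in.

```bash
python3 -c "
from cell import ctrl
print(ctrl.hand_in())"
```

```text
the job is handed in; nothing more can be done
None
```

The divider is seated in the middle notches, and the blue-capped bottle is upright at the stop with the red-capped one upright behind it; I handed the job in at about 35 s, but no verdict came back.

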